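Load the sample-tin shaker and lock the hold-down bar

TASK

Load the shaker: turn the catch knob until it clicks open, swing the hold-down bar clear, and move every sample tin from the turntable into the shaker, one standing upright and fully down in each pocket (any pocket). Then swing the bar fully home over the tins, turn the knob back until it clicks locked and let go; leave the other things on the bench where they are.

Things in the scene. Friction and masses are not known exactly. Their poses are not given: they have to be found in the camera images.
- shaker: Bench shaker, fixed: grey base 190 (x) x 350 (y) x 50 mm with a platform on top. Origin under its centre on the bench, z up. Its local +y end carries the bar's pivot post (y = +147 mm), its -y end the catch tower (y = -172 mm). Along y between them lies one row of four square pockets. With the bar open nothing stands higher than 130 mm above the bench except bar, pivot hub (152 mm) and knob
- pocket0 (a point): Centre of the floor of pocket 0 (pocket0 nearest the pivot, pocket3 nearest the catch; centres 60 mm apart, floors 66 mm above the bench). Inside 56 x 56 mm, walls 4 mm thick and 16 mm high (hold tins by their upper half so that the fingers stay above the walls). Axes as the shaker's
- pocket1 (a point): Centre of the floor of pocket 1 (pocket0 nearest the pivot, pocket3 nearest the catch; centres 60 mm apart, floors 66 mm above the bench). Inside 56 x 56 mm, walls 4 mm thick and 16 mm high (hold tins by their upper half so that the fingers stay above the walls). Axes as the shaker's
- pocket2 (a point): Centre of the floor of pocket 2 (pocket0 nearest the pivot, pocket3 nearest the catch; centres 60 mm apart, floors 66 mm above the bench). Inside 56 x 56 mm, walls 4 mm thick and 16 mm high (hold tins by their upper half so that the fingers stay above the walls). Axes as the shaker's
- pocket3 (a point): Centre of the floor of pocket 3 (pocket0 nearest the pivot, pocket3 nearest the catch; centres 60 mm apart, floors 66 mm above the bench). Inside 56 x 56 mm, walls 4 mm thick and 16 mm high (hold tins by their upper half so that the fingers stay above the walls). Axes as the shaker's
- holdbar (a joint): Hold-down bar on the pivot post: aluminium, 20 mm wide, 297 mm long from the pivot, 132 to 146 mm above the bench (6 mm over seated lids). 0 = home over the row; grows counter-clockwise from above as its free end swings to the shaker's +x side, stop at 1.9 rad. Stays where left, friction 0.12 N m. From 1.4 rad all pockets are free. While the catch is locked it cannot leave home
- bar_handle (a point): Half-way up the bar's upright round grip, a black pin 17 mm in diameter on top of the bar, 132 mm from the pivot axis, free from 149 to 187 mm above the bench; this point is at 168 mm. It moves with the bar and its axes turn with the bar (local -y points from the pivot to the free end)
- catch (a joint): Catch knob: 0 = locked (wing in line with the bar, its tongue behind the bar's end); grows clockwise from above; 1.4 rad = open; end stops at both. A spring detent holds it at either end: about 0.13 N m over the first 0.3 rad, balance at 0.7 rad, past which it snaps over by itself; let go short of that it springs back. Lock only with the bar fully home: else the tongue strikes the bar
- knob_grip (a point): On the knob's axis, half-way up its wing: a flat black wing 12 mm thick (local x), 46 mm long (local y), free from 154 to 189 mm above the bench; this point is at 172 mm. Grip it across the 12 mm. Its axes turn with the knob
- wheel_centre (a point): Centre of the top face of the turntable's aluminium wheel, 52 mm above the bench, 300 mm in diameter. The stand is fixed; the wheel spins freely about its upright axis (no brake, very low friction), so tins on it swing away when pushed
- tin0_mid (a point): Centre (half-way up) of a closed plain steel sample tin, 48 mm in diameter, 60 mm high, 110 to 220 g, local z is its upright axis. Stands on the turntable at first (two to four tins are there; all alike)
- tin1_mid (a point): Centre (half-way up) of a closed plain steel sample tin, 48 mm in diameter, 60 mm high, 110 to 220 g, local z is its upright axis. Stands on the turntable at first (two to four tins are there; all alike)
- tin2_mid (a point): Centre (half-way up) of a closed plain steel sample tin, 48 mm in diameter, 60 mm high, 110 to 220 g, local z is its upright axis. Stands on the turntable at first (two to four tins are there; all alike)
- tin3_mid (a point): Centre (half-way up) of a closed plain steel sample tin, 48 mm in diameter, 60 mm high, 110 to 220 g, local z is its upright axis. Stands on the turntable at first (two to four tins are there; all alike)
- cup_stack: Bystander: upside-down stack of clear cups, 90 mm in diameter, 200 mm high. Origin under its centre
- spreaders: Bystander: four flat steel spreaders lying together, 130 x 85 x 4 mm. Origin under the centre
- litre_tin: Bystander: litre tin, 104 mm in diameter, 120 mm high. Origin under its centre
- tape_roll: Bystander: roll of masking tape lying flat, 96 mm in diameter, 24 mm high. Origin under its centre
Mind the look-alikes: they are no part of the job. What is shaped like the part that bears tin1_mid but brown, purple or turquoise is not meant.

How it is judged (in metres and radians):
On the way, in this order (a step that is already met when the one before it is completed fails the run):
1. the catch knob has clicked over to open (value of joint catch above 1.2 rad), for 0.2 s.
2. the hold-down bar is swung clear of the pockets (value of joint holdbar above 0.4 rad), for 0.2 s.
3. every tin stands upright, fully down, in a pocket, with the bar still open (x of tin0_mid in the frame of shaker between -0.012 and 0.012 m and y of tin0_mid in the frame of shaker between -0.105 and 0.105 m and z of tin0_mid in the frame of shaker between 0.09 and 0.1 m and angle between each of tin0_mid, tin1_mid, tin2_mid, tin3_mid's own z axis and vertical below 0.08 rad and x of tin1_mid in the frame of shaker between -0.012 and 0.012 m and y of tin1_mid in the frame of shaker between -0.105 and 0.105 m and z of tin1_mid in the frame of shaker between 0.09 and 0.1 m and x of tin2_mid in the frame of shaker between -0.012 and 0.012 m and y of tin2_mid in the frame of shaker between -0.105 and 0.105 m and z of tin2_mid in the frame of shaker between 0.09 and 0.1 m and x of tin3_mid in the frame of shaker between -0.012 and 0.012 m and y of tin3_mid in the frame of shaker between -0.105 and 0.105 m and z of tin3_mid in the frame of shaker between 0.09 and 0.1 m and value of joint holdbar above 0.3 rad), for 0.3 s.
4. the bar is back home over the tins (value of joint holdbar below 0.06 rad), for 0.2 s.
5. the catch knob has clicked back to locked (value of joint catch below 0.15 rad), for 0.2 s.
At the end, for the whole second after the job is handed in: Every tin present stands upright (within 0.08 rad) on a pocket floor of the shaker (height within 4 mm, inside the row), at rest; the hold-down bar is home (within 0.06 rad) and the catch knob rests in its locked detent (within 0.15 rad) (x of tin0_mid in the frame of shaker between -0.012 and 0.012 m and y of tin0_mid in the frame of shaker between -0.105 and 0.105 m and z of tin0_mid in the frame of shaker between 0.09 and 0.1 m and angle between each of tin0_mid, tin1_mid, tin2_mid, tin3_mid's own z axis and vertical below 0.08 rad and x of tin1_mid in the frame of shaker between -0.012 and 0.012 m and y of tin1_mid in the frame of shaker between -0.105 and 0.105 m and z of tin1_mid in the frame of shaker between 0.09 and 0.1 m and x of tin2_mid in the frame of shaker between -0.012 and 0.012 m and y of tin2_mid in the frame of shaker between -0.105 and 0.105 m and z of tin2_mid in the frame of shaker between 0.09 and 0.1 m and x of tin3_mid in the frame of shaker between -0.012 and 0.012 m and y of tin3_mid in the frame of shaker between -0.105 and 0.105 m and z of tin3_mid in the frame of shaker between 0.09 and 0.1 m and value of joint holdbar below 0.06 rad and value of joint catch below 0.15 rad and linear speed of each of tin0, tin1, tin2, tin3 below 0.02 m/s); the robot touches nothing.
It fails at once if the cup stack is moved more than 3 cm or knocked over (distance of cup_stack from where it was at the start of the episode above 0.03 m or angle between cup_stack's own z axis and vertical above 0.3 rad).
It fails at once if the spreaders is moved more than 3 cm or knocked over (distance of spreaders from where it was at the start of the episode above 0.03 m or angle between spreaders's own z axis and vertical above 0.3 rad).
It fails at once if the litre tin is moved more than 3 cm or knocked over (distance of litre_tin from where it was at the start of the episode above 0.03 m or angle between litre_tin's own z axis and vertical above 0.3 rad).
It fails at once if the tape roll is moved more than 3 cm or knocked over (distance of tape_roll from where it was at the start of the episode above 0.03 m or angle between tape_roll's own z axis and vertical above 0.3 rad).
Of tin0, tin1, tin2, tin3 only 2 to 4 are there at a start; the rules pass over those that are not, and their reading is None.
At some moment in a run one of tin0, tin1, tin2, tin3 may be knocked a few centimetres aside while the robot is not near it.
It also fails if it takes over 210 s, if anything falls off the work surface, if the arm or the gripper's body presses on something with over 40 N, if the wrist force passes 120 N, or if a joint passes its speed limit or range.

ROBOT

A 6-joint arm with a two-finger parallel gripper is mounted at the origin on the work surface. World frame = base frame: x ahead of the robot, y to its left, z up, the work surface at z = 0. Lengths are in mm, angles in rad, forces in N, time in s.
With the tool pointing down it reaches from about 275 to 725 mm from the base axis. Payload 15.9 kg.
Tool frame: the origin (TCP) lies between the finger pads; the fingertips stand 8 mm ahead of it and the grasp point (between the pads) lies 11 mm behind it (env.tip_extent is the z of the fingertips in the tool frame, in mm); z points along the fingers, y is the line along which they close (so a half turn about z gives the same grasp; the last joint's range is limited). The gripper opens to 85 mm and grips with 20 to 120 N. Pads are 22 mm wide; open, the fingers measure 114 mm over their backs; the gripper's body (76 mm by 85 mm) begins 54 mm behind the grasp point. The pads swing forward as they close: fully open they stand 13 mm farther back than shut.
Start: joints at [-1.316, 0.213, -0.034, 1.323, 0, 1.571], TCP at [126.02, -483.843, 239.306] pointing down, gripper open.
Joint ranges: [-2.98, 2.98], [-0.74, 1.72], [-1.14, 1.35], [-2.1, 2.04], [-1.57, 1.44], [-3.14, 3.14]. Speed limits (rad/s): [1.89, 1.89, 2.39, 2.57, 3.14, 3.14].

INTERFACE

Orientations are given as a unit quaternion [w, x, y, z].
In Python, from plant import env gives the robot as it stands. The module is installed in compiled form; this text tells all that it offers.
- The arm moves only by the tool jog_arm, never from a script. Its argument "deltas" is text: rows parted by semicolons, each of 7 numbers parted by spaces: the shift along the world's x, y, z in units of 0.05 m (1.0 is 0.05 m), then the turn, a rotation vector about the world's x, y, z in units of 8 degrees (1.0 is 8 degrees), then the opening, from -1 (shut) to 1 (fully open). In form: tx ty tz ax ay az grip; .... A call has 1 to 12 rows; each row shifts and turns the commanded pose from where the row before left it; what a row does not reach is not made up. A row lasts 1/10 s, in which the tool goes at most 50 mm and 8.59 degrees, less where a joint would pass 70% of its speed; a pose out of reach is approached as far as the arm can. A call with a number of a shift or a turn outside -1 to 1 is refused whole. A call with a gripper value outside its range is refused whole. The fingers move at their own pace and stop on an object; "force" is the grip in N (left out, the last holds). Time passes only in rows, so rows that do not move let the fingers close. It gives the time, the measured TCP pose, the force, the opening and the grip force at its end, in the units of the state.
- env.observe(): the state, without advancing time (a new reading comes with each control period).
- env.snapshot(name): name is "scene" or "top" or "wrist"; returns the picture (384x512x3 uint8, red, green, blue); there is no depth.
- env.calibration(name): a dict with "fovy" (degrees; the focal length in pixels is half the picture's height over the tangent of half this angle, whatever the lens; pixels are square), "cx", "cy" (the principal point, pixels), "world_from_camera" (4x4, takes a point from camera to world coordinates). Camera axes: x right, y up, looking along -z (the intrinsics and any distortion apply to the point x, -y, -z); pixel columns grow to the right and rows downward; lengths in mm; the calibration is good to about 2 mm. A picture is of the moment at which its call begins: read the wrist's pose just before it. calibration takes no time and is no camera call; for the wrist camera it gives the pose at the moment of the call.
- env.finish_job(): hands the job in; it is judged then, once.
Trained networks look in the newest picture that a camera, given by its name, has taken for a name from the list of things; names that differ only in an ending like _2 or _b are one class to them, and where a whole thing is asked for, a point or a joint stands for the part that bears it (a point fixed in the world has none). Each returns a list of dicts, best first, with "conf" (0 to 1); they miss things now and then, are a little off and sometimes report something else, mostly with a low value. They report only what shows in the picture. A call takes as long as a camera call. They do not tell look-alikes from the thing itself.
- env.search_frame(camera, name): "at" ([x, y, z] in mm, in world coordinates, good to about 4 mm: the middle of the surface that is visible of it).
- env.trace(camera, name): "mask" (384x512 bool, what is visible of it).
- env.landmark_of(camera, name): "at" ([x, y, z] in mm, in world coordinates, good to about 4 mm: a listed point, or the origin of a listed thing).
The state is a dict: "time_s": time; "qpos": joint angles; "joint_vel": joint speeds; "joint_efforts": joint torques, N m; "eef_pos": TCP position; "tool_rot": TCP orientation; "wrist_force": force on the tool from outside, world axes, zero at the start; "ft_torque": the same for the moment, N m; "opening": opening from 0.0 (shut) to 1.0 (fully open); "finger_force": force on a finger pad.
Only numpy, scipy, OpenCV 4.12 (cv2) and the standard library are available. Lean on these libraries where they do the work, as an engineer would, in place of code of your own. Each camera call takes 0.05 s, during which the arm holds its last target. There are 200 camera calls.

## Working session

There is one attempt and no reset: what is moved stays moved. The work goes in short steps, Python scripts to look and compute and a tool call to move; the robot and the scene stay as the last step left them, time stands still between calls to the robot, and variables do not carry over. Pictures are saved under pics/ and viewed, at most 14 in all, crops included, and the job is handed in when it is done.

Besides the shell and the picture viewer there is one more tool, called after "Call:" by a JSON object that holds its "api" and its "payload". jog_arm: Moves the arm, as the interface text tells. Its arguments: {"type":"object","properties":{"deltas":{"type":"string"},"force":{"type":"number"}},"required":["deltas"]}

```bash
mkdir -p pics
python3 - <<'E'
from plant import env
import cv2,numpy as np
s=env.observe();print(s)
for n in ["scene","top"]:
    im=env.snapshot(n);cv2.imwrite(f"pics/{n}0.png",im[:,:,::-1])
    print(n,env.calibration(n))
    for k in ["shaker","pocket0","pocket3","bar_handle","knob_grip","wheel_centre","tin0_mid","cup_stack","spreaders","litre_tin","tape_roll"]:
        print(n,k,[(np.round(d["at"]).tolist(),round(d["conf"],2)) for d in env.landmark_of(n,k)][:6])
print(env.observe()["time_s"])
E
```

```text
{'time_s': 0.0, 'qpos': array([-1.31599810e+00,  2.13371827e-01, -3.50795500e-02,  1.32347901e+00,
       -3.69242137e-05,  1.57078055e+00]), 'joint_vel': array([-0.00146975, -0.00124072, -0.00136952, -0.00205673, -0.00116458,
        0.00058804]), 'joint_efforts': array([-1.27519001e-03, -6.86156559e+01,  4.87120128e+01,  1.74486742e-02,
       -2.40573377e-05,  1.04896759e-05]), 'eef_pos': array([ 125.9301374 , -483.53763368,  238.80020299]), 'tool_rot': array([-5.60087550e-04,  9.91894540e-01,  1.27062582e-01, -9.03516617e-05]), 'wrist_force': array([-0.62615077, -0.68493824,  0.27738502]), 'ft_torque': array([-0.01910236,  0.06158645,  0.0173445 ]), 'finger_force': 0.0, 'opening': 1.0006388011568783}
scene {'fovy': 48.881576479630965, 'cx': 253.5547886609171, 'cy': 195.11891155154987, 'world_from_camera': array([[ 4.74802832e-01, -6.46609801e-01,  5.97041067e-01,
         1.37276842e+03],
       [ 8.79894044e-01,  3.34367758e-01, -3.37616163e-01,
        -4.13811650e+02],
       [ 1.86746369e-02,  6.85633990e-01,  7.27706871e-01,
         1.10730754e+03],
       [ 0.00000000e+00,
[... 1311 characters left out ...]

top pocket0 [([486.0, -183.0, 66.0], 0.97), ([474.0, -245.0, 67.0], 0.96), ([515.0, -68.0, 70.0], 0.7), ([499.0, -129.0, 68.0], 0.61)]
top pocket3 [([486.0, -183.0, 66.0], 0.97), ([474.0, -245.0, 67.0], 0.96), ([515.0, -68.0, 70.0], 0.7), ([499.0, -129.0, 68.0], 0.61)]
top bar_handle [([496.0, -143.0, 166.0], 0.77), ([544.0, 162.0, 79.0], 0.24)]
top knob_grip [([448.0, -327.0, 173.0], 0.48)]
top wheel_centre [([526.0, 234.0, 51.0], 0.61), ([492.0, -155.0, -3.0], 0.19)]
top tin0_mid [([608.0, 245.0, 86.0], 0.55)]
top cup_stack [([680.0, 419.0, 2.0], 0.92)]
top spreaders [([771.0, 105.0, 3.0], 0.57)]
top litre_tin [([738.0, -268.0, 3.0], 0.71)]
top tape_roll [([303.0, -456.0, 5.0], 0.63)]
1.2
```

View pics/scene0.png

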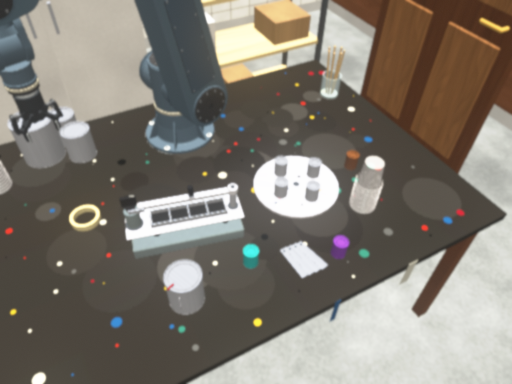

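View pics/top0.png

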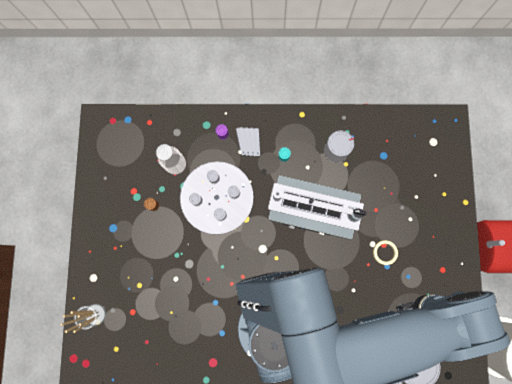

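Scene view: four grey tins stand on the white wheel, at about (280,165), (313,167), (281,187) and (312,190). The look-alikes stand off the wheel: brown (352,158), turquoise (251,251) and purple (341,242). I'll confirm in a crop and measure.

```bash
cat > h.py <<'E'
from plant import env
import cv2,numpy as np
np.set_printoptions(suppress=True,precision=3)
def ray(cam,u,v,z,C=None):
    C=C or env.calibration(cam); f=192/np.tan(np.radians(C["fovy"]/2)); M=C["world_from_camera"]
    d=M[:3,:3]@np.array([(u-C["cx"])/f,-(v-C["cy"])/f,-1]); o=M[:3,3]
    return o+d*(z-o[2])/d[2]
def pix(cam,p,C=None):
    C=C or env.calibration(cam); f=192/np.tan(np.radians(C["fovy"]/2)); M=C["world_from_camera"]
    c=M[:3,:3].T@(np.array(p,float)-M[:3,3]); return C["cx"]+f*c[0]/-c[2], C["cy"]-f*c[1]/-c[2]
def st():
    s=env.observe(); R=cv2.Rodrigues(np.zeros(3))[0]
    w,x,y,z=s["tool_rot"]; yx,yy=2*(x*y-w*z),1-2*(x*x+z*z)
    return s["time_s"],s["eef_pos"],np.arctan2(yy,yx),s
E
python3 - <<'E'
from h import *
env.snapshot("top"); P=[]
for c in ["top","scene"]:
    im=cv2.imread(f"pics/{c}0.png")
    if c=="top": cv2.imwrite("pics/crop.png",cv2.resize(im[110:250,110:380],None,fx=2.9,fy=2.9,interpolation=cv2.INTER_CUBIC))
    else: env.snapshot("scene")
    for k in ["tin0_mid"]:
        print(c,[(np.round(d["at"]).tolist(),round(d["conf"],2)) for d in env.search_frame(c,k)])
    t=env.trace(c,"tin0_mid"); print([(int(d["mask"].sum()),np.argwhere(d["mask"]).mean(0)[::-1].round(),round(d["conf"],2)) for d in t])
# shaker fit
pts=np.array([[514.5,-69.5],[499.5,-130],[485.5,-186],[474,-245.5]]);
d=np.polyfit(pts[:,1],pts[:,0],1);print("slope",d, np.arctan(d[0]))
im=cv2.imread("pics/top0.png");g=cv2.cvtColor(im,cv2.COLOR_BGR2GRAY)
for a in [(213,177),(234,192),(196,199),(220,214)]: print(a,ray("top",*a,112))
E
```

```text
top [([448.0, 212.0, 108.0], 0.3), ([493.0, -142.0, 147.0], 0.16)]
[(148, array([213., 177.]), 0.47)]
scene []
[]
slope [  0.232 529.971] 0.22795733566847373
(213, 177) [599.46  241.827 112.   ]
(234, 192) [539.082 156.799 112.   ]
(196, 199) [510.396 307.128 112.   ]
(220, 214) [451.124 210.523 112.   ]
```

View pics/crop.png

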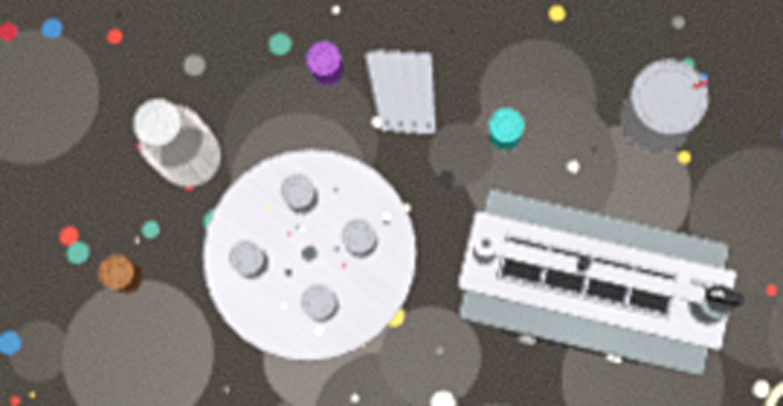

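The crop confirms it: four plain grey tins on the wheel at full-frame pixels (213,175), (234,192), (196,199) and (220,214). These are the ones meant, because the brown, turquoise and purple ones stand off the wheel. I'll move over the knob.

Call:
{"api": "jog_arm", "payload": {"deltas": "0.72 0.35 0 0 0 0.87 1;0.72 0.35 0 0 0 0.87 1;0.72 0.35 0 0 0 0.87 1;0.72 0.35 0 0 0 0.87 1;0.72 0.35 0 0 0 0.87 1;0.72 0.35 0 0 0 0.87 1;0.72 0.35 0 0 0 0.87 1;0.72 0.35 0 0 0 0.87 1;0.72 0.35 0 0 0 0.87 1;0 0 0 0 0 0 1;0 0 0 0 0 0 1"}}

```text
time_s: 2.6
eef_pos: [450.4, -325.9, 239.0]
tool_rot: [-0.0, 0.781, 0.624, -0.0]
wrist_force: [-0.2, -1.3, 0.4]
opening: 1.001
finger_force: 0.0
```

Run:
```python
from h import *
print(st()[:3])
C=env.calibration("wrist");im=env.snapshot("wrist");cv2.imwrite("pics/w1.png",im[:,:,::-1]);print(C)
for k in ["knob_grip","bar_handle","pocket0"]: print(k,[(np.round(d["at"]).tolist(),round(d["conf"],2)) for d in env.landmark_of("wrist",k)])
print(pix("wrist",[452,-325.5,189],C))
```

```text
(2.6, array([ 450.429, -325.896,  238.987]), np.float64(-0.22192382205413572))
{'fovy': 62.41973821218511, 'cx': 257.0565508789811, 'cy': 189.10481354473467, 'world_from_camera': array([[   0.975,    0.212,    0.06 ,  465.63 ],
       [  -0.22 ,    0.941,    0.257, -261.573],
       [  -0.002,   -0.264,    0.964,  374.551],
       [   0.   ,    0.   ,    0.   ,    1.   ]])}
knob_grip [([455.0, -320.0, 174.0], 0.9)]
bar_handle [([486.0, -188.0, 66.0], 0.73)]
pocket0 [([471.0, -248.0, 67.0], 0.85), ([487.0, -189.0, 67.0], 0.57)]
(np.float64(258.8210919602321), np.float64(211.73670003214278))
```

View pics/w1.png

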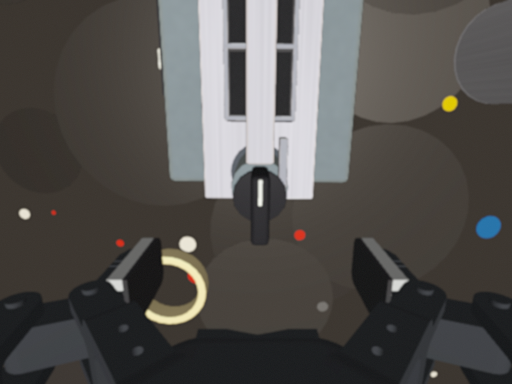

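The wrist view shows the knob wing at about (260,168–243), in line with the bar and midway between the fingers. I'll work out its axis.

Run:
```python
from h import *
C=env.calibration("wrist")
for p,z in [((260,243),189),((260,168),154),((260,197),150),((260,185),189),((261,160),146),((261,30),146)]: print(p,z,ray("wrist",*p,z,C))
th=-.228; y=np.array([-np.sin(th),np.cos(th)]); x=np.array([np.cos(th),np.sin(th)])
a=ray("wrist",260,243,189,C)[:2]; print("axis from far end",a+23*y)
m=np.array([493.4,-157.6]); print("axis from pockets",m-172*y)
```

```text
(260, 243) 189 [ 446.817 -347.499  189.   ]
(260, 168) 154 [ 456.284 -306.959  154.   ]
(260, 197) 150 [ 451.301 -329.116  150.   ]
(260, 185) 189 [ 455.266 -310.179  189.   ]
(261, 160) 146 [ 458.014 -302.919  146.   ]
(261, 30) 146 [ 477.068 -218.423  146.   ]
axis from far end [ 452.016 -325.094]
axis from pockets [ 454.523 -325.149]
```

Call:
{"api": "jog_arm", "payload": {"deltas": "0.04 0.01 -0.5 0 0 0 1;0 0 -0.5 0 0 0 1;0 0 -0.4 0 0 0 1;0 0 0 0 0 0 -1;0 0 0 0 0 0 -1;0 0 0 0 0 0 -1;0 0 0 0 0 0 -1;0 0 0 0 0 0 -1;0 0 0 0 0 0 -1;0 0 0 0 0 0 -1", "force": 80}}

```text
time_s: 3.8
eef_pos: [452.1, -326.1, 170.3]
tool_rot: [0.001, 0.781, 0.624, -0.0]
wrist_force: [-3.5, 0.6, 9.7]
opening: 0.123
finger_force: 78.5
```

Call:
{"api": "jog_arm", "payload": {"deltas": "0 0 0 0 0 -0.85 -1;0 0 0 0 0 -0.85 -1;0 0 0 0 0 -0.85 -1;0 0 0 0 0 -0.85 -1;0 0 0 0 0 -0.85 -1;0 0 0 0 0 -0.85 -1;0 0 0 0 0 -0.85 -1;0 0 0 0 0 -0.85 -1;0 0 0 0 0 -0.85 -1;0 0 0 0 0 -0.85 -1;0 0 0 0 0 -0.85 -1;0 0 0 0 0 -0.8 -1"}}

```text
time_s: 5.0
eef_pos: [451.4, -325.2, 170.2]
tool_rot: [-0.0, 0.999, -0.037, -0.0]
wrist_force: [-8.3, 7.5, 15.1]
opening: 0.125
finger_force: 80.0
```

Call:
{"api": "jog_arm", "payload": {"deltas": "0 0 0 0 0 0 -1;0 0 0 0 0 0 -1;0 0 0 0 0 0 1;0 0 0 0 0 0 1;0 0 0 0 0 0 1;0 0 0 0 0 0 1;0 0 0.6 0 0 0 1;0 0 0.6 0 0 0 1;0 0 0.2 0 0 0 1;0 0 0 0 0 0 1"}}

```text
time_s: 6.0
eef_pos: [452.7, -326.3, 240.5]
tool_rot: [0.001, 0.999, -0.035, 0.001]
wrist_force: [0.5, -1.1, -0.3]
opening: 1.0
finger_force: 0.0
```

Run:
```python
from h import *
print(st()[:3])
C=env.calibration("wrist");im=env.snapshot("wrist");cv2.imwrite("pics/w2.png",im[:,:,::-1])
for k in ["knob_grip","bar_handle"]: print(k,[(np.round(d["at"]).tolist(),round(d["conf"],2)) for d in env.landmark_of("wrist",k)])
env.snapshot("top")
for k in ["bar_handle"]: print(k,[(np.round(d["at"]).tolist(),round(d["conf"],2)) for d in env.landmark_of("top",k)])
```

```text
(6.0, array([ 452.664, -326.329,  240.518]), np.float64(-1.6399717445476871))
knob_grip [([452.0, -321.0, 174.0], 0.62)]
bar_handle []
bar_handle [([496.0, -142.0, 164.0], 0.65)]
```

View pics/w2.png

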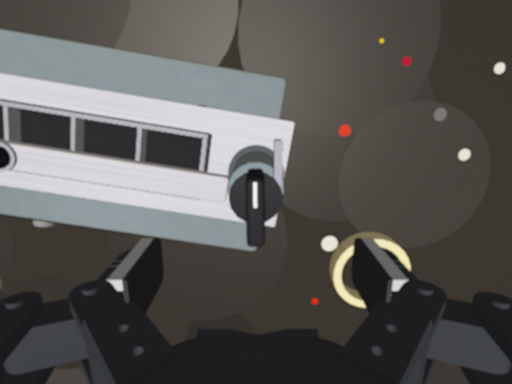

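The knob wing at (256,175–245) has turned with the tool, so it's open. The bar is still home, with its handle at the left edge near (0,155). Next, the handle.

Call:
{"api": "jog_arm", "payload": {"deltas": "0.073 0.306 0 0 0 0.847 1;0.073 0.306 0 0 0 0.847 1;0.073 0.306 0 0 0 0.847 1;0.073 0.306 0 0 0 0.847 1;0.073 0.306 0 0 0 0.847 1;0.073 0.306 0 0 0 0.847 1;0.073 0.306 0 0 0 0.847 1;0.073 0.306 0 0 0 0.847 1;0.073 0.306 0 0 0 0.847 1;0.073 0.306 0 0 0 0.847 1;0.073 0.306 0 0 0 0.847 1;0.073 0.306 0 0 0 0.847 1"}}

```text
time_s: 7.45
eef_pos: [495.6, -141.5, 238.5]
tool_rot: [-0.0, 0.779, 0.627, -0.0]
wrist_force: [0.2, -0.1, -0.8]
opening: 0.999
finger_force: 0.0
```

Call:
{"api": "jog_arm", "payload": {"deltas": "0 0 -0.6 0 0 0 1;0 0 -0.6 0 0 0 1;0 0 -0.4 0 0 0 1;0 0 0 0 0 0 -1;0 0 0 0 0 0 -1;0 0 0 0 0 0 -1;0 0 0 0 0 0 -1;0 0 0 0 0 0 -1;0 0 0 0 0 0 -1;0 0 0 0 0 0 -1", "force": 30}}

```text
time_s: 8.45
eef_pos: [496.3, -142.4, 160.1]
tool_rot: [0.001, 0.781, 0.625, 0.0]
wrist_force: [-1.0, 0.9, 6.5]
opening: 0.185
finger_force: 29.5
```

Run:
```python
import numpy as np
th=-.222; x=np.array([np.cos(th),np.sin(th)]); y=np.array([-np.sin(th),np.cos(th)])
f=np.linspace(0,1.6,21); p=132*(np.outer(np.sin(f),x)-np.outer(np.cos(f),y))
print((np.diff(p,axis=0)/50).round(3).tolist(), 0.08/np.radians(8), p[-1]-p[0])
```

```text
[[0.208, -0.038], [0.21, -0.021], [0.211, -0.005], [0.211, 0.012], [0.209, 0.029], [0.206, 0.046], [0.202, 0.062], [0.196, 0.078], [0.189, 0.093], [0.181, 0.108], [0.172, 0.122], [0.162, 0.136], [0.15, 0.148], [0.138, 0.16], [0.125, 0.17], [0.111, 0.18], [0.096, 0.188], [0.081, 0.195], [0.065, 0.201], [0.049, 0.205]] 0.5729577951308232 [158.61823104 103.46884427]
```

Call:
{"api": "jog_arm", "payload": {"deltas": "0.21 -0.04 0 0 0 0.57 -1;0.21 -0.02 0 0 0 0.57 -1;0.21 -0.005 0 0 0 0.57 -1;0.21 0.01 0 0 0 0.57 -1;0.21 0.03 0 0 0 0.57 -1;0.206 0.046 0 0 0 0.57 -1;0.2 0.06 0 0 0 0.57 -1;0.196 0.078 0 0 0 0.57 -1;0.19 0.093 0 0 0 0.57 -1;0.18 0.108 0 0 0 0.57 -1"}}

```text
time_s: 9.45
eef_pos: [597.4, -124.0, 160.1]
tool_rot: [0.0, 0.476, 0.879, 0.0]
wrist_force: [-5.1, 3.1, 7.8]
opening: 0.188
finger_force: 30.0
```

Call:
{"api": "jog_arm", "payload": {"deltas": "0.172 0.122 0 0 0 0.57 -1;0.162 0.136 0 0 0 0.57 -1;0.15 0.148 0 0 0 0.57 -1;0.138 0.16 0 0 0 0.57 -1;0.125 0.17 0 0 0 0.57 -1;0.11 0.18 0 0 0 0.57 -1;0.096 0.188 0 0 0 0.57 -1;0.08 0.195 0 0 0 0.57 -1;0.065 0.2 0 0 0 0.57 -1;0.05 0.205 0 0 0 0.57 -1;0 0 0 0 0 0 -1"}}

```text
time_s: 10.55
eef_pos: [654.3, -37.9, 160.1]
tool_rot: [0.0, 0.098, 0.995, 0.0]
wrist_force: [-6.8, -0.5, 8.9]
opening: 0.187
finger_force: 30.0
```

Call:
{"api": "jog_arm", "payload": {"deltas": "0 0 0 0 0 0 1;0 0 0 0 0 0 1;0 0 0 0 0 0 1;0 0 0 0 0 0 1;0 0 0.6 0 0 0 1;0 0 0.6 0 0 0 1;0 0 0.4 0 0 0 1;0 0 0 0 0 0 1"}}

```text
time_s: 11.35
eef_pos: [655.4, -39.2, 242.3]
tool_rot: [0.002, 0.1, 0.995, 0.0]
wrist_force: [0.7, 0.8, 0.2]
opening: 1.005
finger_force: 0.0
```

Call:
{"api": "jog_arm", "payload": {"deltas": "-0.21 0.35 0.03 0 0 -0.95 1;-0.21 0.35 0.03 0 0 -0.95 1;-0.21 0.35 0.03 0 0 -0.95 1;-0.21 0.35 0.03 0 0 -0.95 1;-0.21 0.35 0.03 0 0 -0.95 1;-0.21 0.35 0.03 0 0 -0.95 1;-0.21 0.35 0.03 0 0 -0.95 1;-0.21 0.35 0.03 0 0 -0.95 1;-0.21 0.35 0.03 0 0 -0.95 1;-0.21 0.35 0.03 0 0 -0.95 1;-0.21 0.35 0.03 0 0 -0.95 1;-0.21 0.35 0.03 0 0 -0.95 1"}}

```text
time_s: 12.55
eef_pos: [527.6, 171.5, 256.6]
tool_rot: [-0.0, 0.782, 0.623, -0.0]
wrist_force: [-0.4, -0.2, 0.1]
opening: 0.998
finger_force: 0.0
```

Run:
```python
from h import *
print(st()[:3])
C=env.calibration("wrist");im=env.snapshot("wrist");cv2.imwrite("pics/w3.png",im[:,:,::-1])
for k in ["tin0_mid"]: print(k,[(np.round(d["at"]).tolist(),round(d["conf"],2)) for d in env.landmark_of("wrist",k)])
for p in [(600,244),(539,157),(510,307),(451,211)]: print(p,np.round(pix("wrist",[*p,112],C)))
im=env.snapshot("top");cv2.imwrite("pics/t3.png",im[:,:,::-1])
for k in ["tin0_mid","bar_handle"]: print(k,[(np.round(d["at"]).tolist(),round(d["conf"],2)) for d in env.landmark_of("top",k)])
```

```text
(12.55, array([527.637, 171.472, 256.59 ]), np.float64(-0.22644712581519116))
tin0_mid [([606.0, 242.0, 84.0], 0.95)]
(600, 244) [322.  76.]
(539, 157) [272. 190.]
(510, 307) [197.  22.]
(451, 211) [163. 154.]
tin0_mid [([483.0, -184.0, 65.0], 0.65), ([656.0, -39.0, 165.0], 0.39)]
bar_handle [([657.0, -38.0, 164.0], 0.67)]
```

View pics/w3.png

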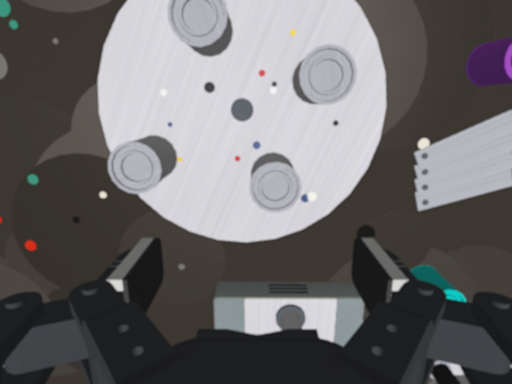

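The wrist view shows four lids at (326,75), (275,186), (198,18) and (137,166). The left one sits nearer the wheel rim than measured before.

```bash
cat >> h.py <<'E'
def tins(name="wrist",rng=(22,34)):
    C=env.calibration(name); im=env.snapshot(name); g=cv2.medianBlur(cv2.cvtColor(im,cv2.COLOR_RGB2GRAY),5)
    c=cv2.HoughCircles(g,cv2.HOUGH_GRADIENT,1,45,param1=100,param2=22,minRadius=rng[0],maxRadius=rng[1])
    out=[]
    for u,v,r in (c[0] if c is not None else []):
        p=ray(name,u,v,112,C)
        if np.hypot(p[0]-525,p[1]-233)<140: out.append((round(u),round(v),round(r,1),p[:2].round(1).tolist()))
    return im,out
E
python3 - <<'E'
from h import *
C=env.calibration("wrist")
for p in [(326,75),(275,186),(198,18),(137,166)]: print(p,ray("wrist",*p,112,C))
print(ray("wrist",242,109,52,C))
im,o=tins();print(*o,sep="\n")
E
```

```text
(326, 75) [603.896 243.917 112.   ]
(275, 186) [542.97  159.275 112.   ]
(198, 18) [510.961 308.601 112.   ]
(137, 166) [425.499 204.38  112.   ]
[526.101 231.751  52.   ]
(326, 74, np.float32(28.9), [603.6, 244.4])
(272, 186, np.float32(25.4), [540.6, 159.3])
(134, 166, np.float32(25.0), [423.2, 204.4])
(196, 14, np.float32(31.0), [510.7, 312.0])
```

Call:
{"api": "jog_arm", "payload": {"deltas": "0.15 -0.12 -0.6 0 0 0 1;0.15 -0.12 -0.7 0 0 0 1;0 0 -0.7 0 0 0 1;0 0 -0.6 0 0 0 1;0 0 -0.5 0 0 0 1;0 0 -0.32 0 0 0 1;0 0 0 0 0 0 1;0 0 0 0 0 0 -1;0 0 0 0 0 0 -1;0 0 0 0 0 0 -1;0 0 0 0 0 0 -1;0 0 0 0 0 0 -1", "force": 50}}

```text
time_s: 14.05
eef_pos: [544.3, 159.1, 87.7]
tool_rot: [0.001, 0.781, 0.625, 0.001]
wrist_force: [0.8, -0.9, 5.7]
opening: 0.552
finger_force: 51.3
```

Call:
{"api": "jog_arm", "payload": {"deltas": "0 0 0.5 0 0 0 -1;0 0 0.8 0 0 0 -1;0 0 0.8 0 0 0 -1;0 0 0.75 0 0 0 -1"}}

```text
time_s: 14.45
eef_pos: [543.3, 158.9, 231.4]
tool_rot: [0.0, 0.781, 0.625, 0.001]
wrist_force: [0.8, 0.4, -1.2]
opening: 0.547
finger_force: 51.8
```

Call:
{"api": "jog_arm", "payload": {"deltas": "-0.1 -0.5 0 0 0 0 -1;-0.15 -0.8 0 0 0 0 -1;-0.15 -0.8 0 0 0 0 -1;-0.15 -0.8 0 0 0 0 -1;-0.15 -0.8 0 0 0 0 -1;-0.15 -0.8 0 0 0 0 -1;-0.15 -0.8 0 0 0 0 -1;-0.15 -0.8 0 0 0 0 -1;-0.15 -0.8 0 0 0 0 -1;-0.13 -0.7 0 0 0 0 -1;-0.11 -0.48 0 0 0 0 -1;0 0 0 0 0 0 -1"}}

```text
time_s: 15.65
eef_pos: [465.6, -247.8, 229.3]
tool_rot: [0.001, 0.782, 0.624, -0.0]
wrist_force: [-0.4, -0.8, -2.4]
opening: 0.551
finger_force: 51.9
```

Run:
```python
from h import *
print(st()[:3], st()[3]["opening"])
C=env.calibration("wrist");im=env.snapshot("wrist");cv2.imwrite("pics/w4.png",im[:,:,::-1])
for k in ["pocket0","knob_grip"]: print(k,[(np.round(d["at"]).tolist(),round(d["conf"],2)) for d in env.landmark_of("wrist",k)])
for p in [(472.5,-245.0),(486,-186.5),(499.6,-128.1),(513.1,-69.6)]: print(p,np.round(pix("wrist",[*p,82],C)))
```

```text
(15.65, array([ 465.644, -247.765,  229.285]), np.float64(-0.2236664881206763)) 0.5505873277463191
pocket0 [([503.0, -127.0, 65.0], 0.73), ([488.0, -190.0, 63.0], 0.63), ([472.0, -248.0, 63.0], 0.57)]
knob_grip [([452.0, -323.0, 174.0], 0.54)]
(472.5, -245.0) [263. 172.]
(486, -186.5) [264. 104.]
(499.6, -128.1) [265.  28.]
(513.1, -69.6) [265. -59.]
```

View pics/w4.png

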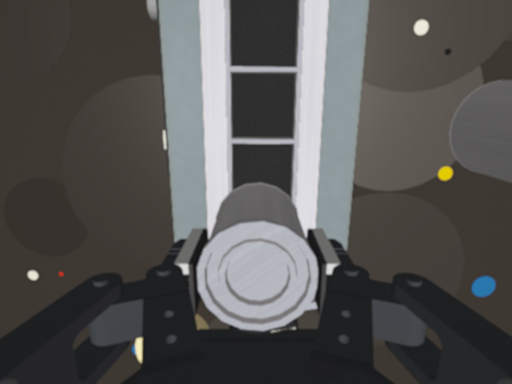

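The pocket row is centred on column ~264, with dividing walls at rows 70 and 141. The tin is held centrally at (258,275).

Run:
```python
from h import *
C=env.calibration("wrist")
for p in [(264.5,70),(264.5,141)]: print(ray("wrist",*p,82,C))
```

```text
[ 493.111 -156.305   82.   ]
[ 480.464 -214.223   82.   ]
```

Call:
{"api": "jog_arm", "payload": {"deltas": "0.15 0.07 0 0 0 0 -1;0 0 -0.6 0 0 0 -1;0 0 -0.7 0 0 0 -1;0 0 -0.6 0 0 0 -1;0 0 -0.3 0 0 0 -1;0 0 -0.1 0 0 0 -1;0 0 0 0 0 0 -1"}}

```text
time_s: 16.5
eef_pos: [474.1, -241.1, 114.2]
tool_rot: [0.0, 0.78, 0.625, -0.001]
wrist_force: [-4.0, -3.1, 8.2]
opening: 0.548
finger_force: 56.2
```

Call:
{"api": "jog_arm", "payload": {"deltas": "-0.02 -0.06 0 0 0 0 -1;0 0 -0.1 0 0 0 -1;0 0 -0.1 0 0 0 -1;0 0 -0.04 0 0 0 -1;0 0 0 0 0 0 -1"}}

```text
time_s: 17.0
eef_pos: [472.7, -244.2, 101.3]
tool_rot: [-0.0, 0.781, 0.625, -0.0]
wrist_force: [0.9, -0.1, -0.6]
opening: 0.547
finger_force: 55.5
```

Call:
{"api": "jog_arm", "payload": {"deltas": "0 0 0 0 0 0 1;0 0 0 0 0 0 1;0 0 0 0 0 0 1;0 0 0 0 0 0 1;0 0 0.4 0 0 0 1;0 0 0.8 0 0 0 1;0 0 0.8 0 0 0 1;0 0 0.8 0 0 0 1;0 0 0.3 0 0 0 1"}}

```text
time_s: 17.9
eef_pos: [473.7, -245.0, 260.8]
tool_rot: [0.002, 0.781, 0.625, 0.001]
wrist_force: [-0.4, 0.2, -1.1]
opening: 1.004
finger_force: 0.0
```

Call:
{"api": "jog_arm", "payload": {"deltas": "0.1 0.7 0 0 0 0 1;0.1 0.8 0 0 0 0 1;0.1 0.8 0 0 0 0 1;0.1 0.8 0 0 0 0 1;0.1 0.8 0 0 0 0 1;0.1 0.8 0 0 0 0 1;0.1 0.8 0 0 0 0 1;0.1 0.8 0 0 0 0 1;0.1 0.8 0 0 0 0 1;0.1 0.7 0 0 0 0 1;0.1 0.52 0 0 0 0 1;0 0 0 0 0 0 1"}}

```text
time_s: 19.1
eef_pos: [527.9, 174.3, 256.4]
tool_rot: [-0.0, 0.78, 0.626, -0.0]
wrist_force: [-0.0, 0.4, -0.2]
opening: 0.999
finger_force: 0.0
```

Run:
```python
from h import *
print(st()[:3])
im,o=tins();print(*o,sep="\n");cv2.imwrite("pics/w5.png",im[:,:,::-1])
```

```text
(19.1, array([527.916, 174.309, 256.353]), np.float64(-0.21778595255819))
(200, 20, np.float32(30.1), [511.4, 311.1])
(328, 76, np.float32(28.8), [605.2, 246.2])
(134, 172, np.float32(27.4), [421.4, 203.9])
```

View pics/w5.png

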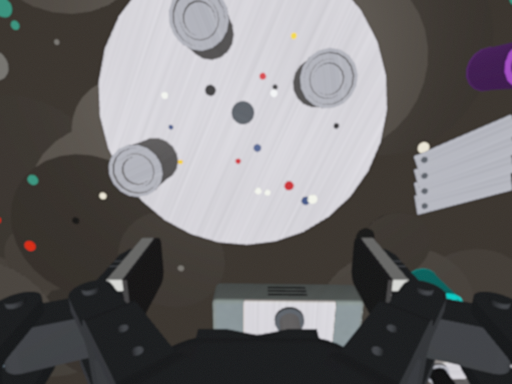

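Three tins remain, at lids (200,20), (328,77) and (136,169). The wheel hasn't turned. Next is the left one, at about (424,204).

Call:
{"api": "jog_arm", "payload": {"deltas": "-0.52 0.15 0 0 0 0 1;-0.52 0.15 -0.3 0 0 0 1;-0.52 0.15 -0.6 0 0 0 1;-0.52 0.15 -0.6 0 0 0 1;0 0 -0.7 0 0 0 1;0 0 -0.7 0 0 0 1;0 0 -0.5 0 0 0 1;0 0 0 0 0 0 1"}}

```text
time_s: 19.95
eef_pos: [421.9, 199.8, 84.4]
tool_rot: [-0.0, 0.781, 0.625, -0.002]
wrist_force: [-0.1, -0.4, 0.4]
opening: 1.006
finger_force: 0.0
```

Call:
{"api": "jog_arm", "payload": {"deltas": "0 0 0 0 0 0 -1;0 0 0 0 0 0 -1;0 0 0 0 0 0 -1;0 0 0 0 0 0 -1;0 0 0 0 0 0 -1"}}

```text
time_s: 20.45
eef_pos: [424.7, 201.8, 88.5]
tool_rot: [0.0, 0.781, 0.625, 0.001]
wrist_force: [-2.9, -1.8, 13.0]
opening: 0.551
finger_force: 49.4
```

Call:
{"api": "jog_arm", "payload": {"deltas": "0 0 0.5 0 0 0 -1;0 0 0.8 0 0 0 -1;0 0 0.8 0 0 0 -1;0 0 0.75 0 0 0 -1"}}

```text
time_s: 20.85
eef_pos: [423.8, 201.4, 232.1]
tool_rot: [0.0, 0.781, 0.625, 0.001]
wrist_force: [1.0, -0.1, -2.2]
opening: 0.549
finger_force: 51.9
```

Call:
{"api": "jog_arm", "payload": {"deltas": "0.12 -0.6 0 0 0 0 -1;0.12 -0.8 0 0 0 0 -1;0.12 -0.8 0 0 0 0 -1;0.12 -0.8 0 0 0 0 -1;0.12 -0.8 0 0 0 0 -1;0.12 -0.8 0 0 0 0 -1;0.12 -0.8 0 0 0 0 -1;0.12 -0.8 0 0 0 0 -1;0.12 -0.7 0 0 0 0 -1;0.1 -0.56 0 0 0 0 -1;0.05 -0.33 0 0 0 0 -1;0 0 0 0 0 0 -1"}}

```text
time_s: 22.05
eef_pos: [485.5, -189.6, 229.6]
tool_rot: [0.0, 0.781, 0.624, 0.0]
wrist_force: [-0.3, 0.6, -2.5]
opening: 0.547
finger_force: 52.2
```

Call:
{"api": "jog_arm", "payload": {"deltas": "0 0 -0.6 0 0 0 -1;0 0 -0.7 0 0 0 -1;0 0 -0.3 0 0 0 -1;0 0 0 0 0 0 -1;0 0 0 0 0 0 -1"}}

```text
time_s: 22.55
eef_pos: [485.6, -187.5, 150.3]
tool_rot: [0.0, 0.78, 0.625, 0.0]
wrist_force: [-0.1, -1.0, -1.6]
opening: 0.546
finger_force: 52.2
```

```bash
cat >> h.py <<'E'
def held(off=24):
    """lid centre of the held tin relative to the TCP"""
    t=st()[1]; C=env.calibration("wrist"); im=env.snapshot("wrist")
    m=np.zeros((384,512),np.uint8); 
    g=cv2.medianBlur(cv2.cvtColor(im,cv2.COLOR_RGB2GRAY),5)
    c=cv2.HoughCircles(g,cv2.HOUGH_GRADIENT,1,40,param1=100,param2=25,minRadius=45,maxRadius=70)
    return im,[(u,v,r,(ray("wrist",u,v,t[2]+off,C)-t)) for u,v,r in (c[0] if c is not None else [])]
E
python3 - <<'E'
from h import *
im,o=held();print(*o,sep="\n");cv2.imwrite("pics/w6.png",im[:,:,::-1])
print([(np.round(d["at"]).tolist(),round(d["conf"],2)) for d in env.landmark_of("wrist","pocket0")])
E
```

```text
(np.float32(257.5), np.float32(278.5), np.float32(64.6), array([ 0.351, -1.239, 24.   ]))
[([499.0, -126.0, 62.0], 0.93), ([511.0, -67.0, 65.0], 0.92)]
```

Call:
{"api": "jog_arm", "payload": {"deltas": "0.01 0.03 -0.4 0 0 0 -1;0 0 -0.3 0 0 0 -1;0 0 -0.15 0 0 0 -1;0 0 -0.1 0 0 0 -1;0 0 0 0 0 0 -1"}}

```text
time_s: 23.15
eef_pos: [486.3, -186.7, 102.8]
tool_rot: [0.001, 0.781, 0.625, 0.0]
wrist_force: [0.5, -0.5, -1.7]
opening: 0.546
finger_force: 52.3
```

Down. Release and return to the wheel.

Call:
{"api": "jog_arm", "payload": {"deltas": "0 0 0 0 0 0 1;0 0 0 0 0 0 1;0 0 0 0 0 0 1;0 0 0 0 0 0 1;0 0 0.4 0 0 0 1;0 0 0.8 0 0 0 1;0 0 0.8 0 0 0 1;0 0 0.8 0 0 0 1;0 0 0.3 0 0 0 1"}}

```text
time_s: 24.05
eef_pos: [486.8, -186.9, 260.7]
tool_rot: [0.002, 0.781, 0.625, 0.001]
wrist_force: [0.1, 0.3, 0.4]
opening: 1.0
finger_force: 0.0
```

Call:
{"api": "jog_arm", "payload": {"deltas": "0.08 0.7 0 0 0 0 1;0.08 0.8 0 0 0 0 1;0.08 0.8 0 0 0 0 1;0.08 0.8 0 0 0 0 1;0.08 0.8 0 0 0 0 1;0.08 0.8 0 0 0 0 1;0.08 0.8 0 0 0 0 1;0.08 0.7 0 0 0 0 1;0.08 0.6 0 0 0 0 1;0.08 0.4 0 0 0 0 1;0 0 0 0 0 0 1;0 0 0 0 0 0 1"}}

```text
time_s: 25.25
eef_pos: [525.7, 173.4, 256.6]
tool_rot: [0.0, 0.78, 0.625, -0.0]
wrist_force: [-0.2, -0.6, 0.4]
opening: 1.001
finger_force: 0.0
```

Run:
```python
from h import *
print(st()[:3])
im,o=tins();print(*o,sep="\n");cv2.imwrite("pics/w7.png",im[:,:,::-1])
```

```text
(25.25, array([525.711, 173.442, 256.639]), np.float64(-0.22001719092933686))
(328, 76, np.float32(29.0), [603.3, 245.8])
(200, 14, np.float32(30.1), [510.4, 313.7])
```

Call:
{"api": "jog_arm", "payload": {"deltas": "0.52 0.47 0 0 0 0 1;0.52 0.47 -0.3 0 0 0 1;0.52 0.48 -0.6 0 0 0 1;0 0 -0.6 0 0 0 1;0 0 -0.7 0 0 0 1;0 0 -0.7 0 0 0 1;0 0 -0.48 0 0 0 1;0 0 0 0 0 0 1"}}

```text
time_s: 26.1
eef_pos: [602.0, 242.5, 84.7]
tool_rot: [-0.001, 0.781, 0.624, -0.003]
wrist_force: [-0.4, -0.1, 0.3]
opening: 0.998
finger_force: 0.0
```

Call:
{"api": "jog_arm", "payload": {"deltas": "0 0 0 0 0 0 -1;0 0 0 0 0 0 -1;0 0 0 0 0 0 -1;0 0 0 0 0 0 -1;0 0 0 0 0 0 -1;0 0 0.5 0 0 0 -1;0 0 0.8 0 0 0 -1;0 0 0.8 0 0 0 -1;0 0 0.75 0 0 0 -1;0 0 0 0 0 0 -1"}}

```text
time_s: 27.1
eef_pos: [605.7, 245.2, 236.8]
tool_rot: [0.001, 0.781, 0.625, 0.004]
wrist_force: [0.2, 0.2, -1.6]
opening: 0.539
finger_force: 52.0
```

Run:
```python
from h import *
im,o=held();print(*o,sep="\n");print(st()[1])
```

```text
(np.float32(257.5), np.float32(262.5), np.float32(62.8), array([ 1.71 ,  5.491, 24.   ]))
[605.132 244.958 233.666]
```

Call:
{"api": "jog_arm", "payload": {"deltas": "-0.2 -0.6 0 0 0 0 -1;-0.2 -0.8 0 0 0 0 -1;-0.2 -0.8 0 0 0 0 -1;-0.2 -0.8 0 0 0 0 -1;-0.2 -0.8 0 0 0 0 -1;-0.2 -0.8 0 0 0 0 -1;-0.2 -0.8 0 0 0 0 -1;-0.2 -0.7 0 0 0 0 -1;-0.2 -0.6 0 0 0 0 -1;-0.2 -0.5 0 0 0 0 -1;-0.11 -0.28 0 0 0 0 -1;0 0 0 0 0 0 -1"}}

```text
time_s: 28.35
eef_pos: [497.5, -130.7, 229.8]
tool_rot: [-0.0, 0.781, 0.624, -0.0]
wrist_force: [0.0, 0.2, -2.6]
opening: 0.547
finger_force: 52.3
```

Call:
{"api": "jog_arm", "payload": {"deltas": "0 0 -0.6 0 0 0 -1;0 0 -0.7 0 0 0 -1;0 0 -0.3 0 0 0 -1;0 0 0 0 0 0 -1;0 0 0 0 0 0 -1"}}

```text
time_s: 28.85
eef_pos: [498.7, -128.8, 150.7]
tool_rot: [-0.0, 0.78, 0.625, 0.0]
wrist_force: [0.3, 0.3, -0.6]
opening: 0.543
finger_force: 52.3
```

Run:
```python
from h import *
im,o=held();print(*o,sep="\n");print(st()[:3]);cv2.imwrite("pics/w8.png",im[:,:,::-1])
```

```text
(np.float32(257.5), np.float32(281.5), np.float32(65.0), array([ 0.079, -2.564, 24.   ]))
(28.9, array([ 499.032, -129.094,  151.266]), np.float64(-0.2200318202958773))
```

View pics/w8.png

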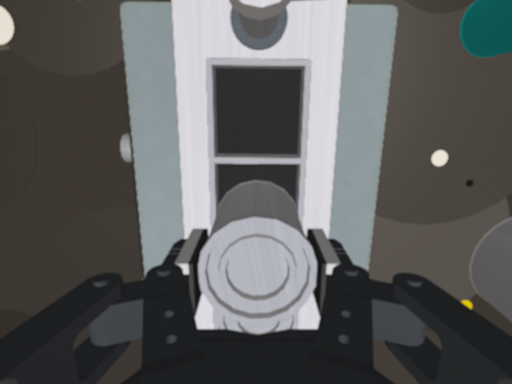

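The held tin's lid is centred at (258,272) and pocket 1 lies straight ahead below it, so I'll lower it.

Call:
{"api": "jog_arm", "payload": {"deltas": "0.02 0.03 -0.4 0 0 0 -1;0 0 -0.3 0 0 0 -1;0 0 -0.15 0 0 0 -1;0 0 -0.1 0 0 0 -1;0 0 0 0 0 0 -1"}}

```text
time_s: 29.4
eef_pos: [500.0, -128.1, 103.7]
tool_rot: [0.001, 0.781, 0.625, 0.0]
wrist_force: [-0.7, 0.9, -1.1]
opening: 0.548
finger_force: 53.6
```

Call:
{"api": "jog_arm", "payload": {"deltas": "0 0 -0.02 0 0 0 -1;0 0 0 0 0 0 1;0 0 0 0 0 0 1;0 0 0 0 0 0 1;0 0 0 0 0 0 1;0 0 0.4 0 0 0 1;0 0 0.8 0 0 0 1;0 0 0.8 0 0 0 1;0 0 0.8 0 0 0 1;0 0 0.3 0 0 0 1"}}

```text
time_s: 30.4
eef_pos: [500.3, -128.3, 260.6]
tool_rot: [0.002, 0.781, 0.625, 0.001]
wrist_force: [0.8, -0.6, -0.7]
opening: 0.998
finger_force: 0.0
```

Call:
{"api": "jog_arm", "payload": {"deltas": "0.04 0.7 0 0 0 0 1;0.04 0.8 0 0 0 0 1;0.04 0.8 0 0 0 0 1;0.04 0.8 0 0 0 0 1;0.04 0.8 0 0 0 0 1;0.04 0.8 0 0 0 0 1;0.04 0.7 0 0 0 0 1;0.04 0.6 0 0 0 0 1;0.04 0.4 0 0 0 0 1;0.04 0.36 0 0 0 0 1;0 0 0 0 0 0 1;0 0 0 0 0 0 1"}}

```text
time_s: 31.6
eef_pos: [519.3, 209.8, 256.7]
tool_rot: [0.0, 0.781, 0.625, -0.0]
wrist_force: [0.4, -0.3, 0.2]
opening: 1.002
finger_force: 0.0
```

Run:
```python
from h import *
print(st()[:3])
im,o=tins();print(*o,sep="\n");cv2.imwrite("pics/w9.png",im[:,:,::-1])
```

```text
(31.6, array([519.341, 209.793, 256.667]), np.float64(-0.2204482822450576))
(218, 60, np.float32(28.8), [510.5, 314.3])
```

Call:
{"api": "jog_arm", "payload": {"deltas": "-0.06 0.68 0 0 0 0 1;-0.06 0.68 -0.3 0 0 0 1;-0.06 0.68 -0.6 0 0 0 1;0 0 -0.6 0 0 0 1;0 0 -0.7 0 0 0 1;0 0 -0.7 0 0 0 1;0 0 -0.48 0 0 0 1;0 0 0 0 0 0 1;0 0 0 0 0 0 1"}}

```text
time_s: 32.55
eef_pos: [510.7, 311.4, 88.7]
tool_rot: [0.0, 0.781, 0.625, 0.0]
wrist_force: [0.6, -0.5, 0.9]
opening: 1.004
finger_force: 0.0
```

Call:
{"api": "jog_arm", "payload": {"deltas": "0 0 0 0 0 0 -1;0 0 0 0 0 0 -1;0 0 0 0 0 0 -1;0 0 0 0 0 0 -1;0 0 0 0 0 0 -1;0 0 0.5 0 0 0 -1;0 0 0.8 0 0 0 -1;0 0 0.8 0 0 0 -1;0 0 0.75 0 0 0 -1;0 0 0 0 0 0 -1"}}

```text
time_s: 33.55
eef_pos: [512.0, 313.0, 235.9]
tool_rot: [0.001, 0.781, 0.625, 0.004]
wrist_force: [1.1, 0.2, -1.9]
opening: 0.543
finger_force: 52.1
```

Call:
{"api": "jog_arm", "payload": {"deltas": "0.01 -0.6 0 0 0 0 -1;0.01 -0.8 0 0 0 0 -1;0.01 -0.8 0 0 0 0 -1;0.01 -0.8 0 0 0 0 -1;0 -0.8 0 0 0 0 -1;0 -0.8 0 0 0 0 -1;0 -0.8 0 0 0 0 -1;0 -0.7 0 0 0 0 -1;0 -0.6 0 0 0 0 -1;0 -0.5 0 0 0 0 -1;0 -0.44 0 0 0 0 -1;0 0 0 0 0 0 -1"}}

```text
time_s: 34.75
eef_pos: [512.0, -72.2, 229.8]
tool_rot: [0.0, 0.781, 0.624, -0.0]
wrist_force: [0.8, 0.8, -2.6]
opening: 0.547
finger_force: 52.1
```

Call:
{"api": "jog_arm", "payload": {"deltas": "0 0 -0.6 0 0 0 -1;0 0 -0.7 0 0 0 -1;0 0 -0.3 0 0 0 -1;0 0 0 0 0 0 -1;0 0 0 0 0 0 -1"}}

```text
time_s: 35.25
eef_pos: [512.4, -69.6, 150.8]
tool_rot: [-0.0, 0.781, 0.625, 0.0]
wrist_force: [0.3, 0.3, -1.6]
opening: 0.55
finger_force: 52.2
```

Run:
```python
from h import *
im,o=held();print(*o,sep="\n");print(st()[:3]);cv2.imwrite("pics/w10.png",im[:,:,::-1])
```

```text
(np.float32(257.5), np.float32(282.5), np.float32(63.9), array([-0.018, -3.006, 24.   ]))
(35.3, array([512.826, -69.782, 151.276]), np.float64(-0.22044283379937626))
```

View pics/w10.png

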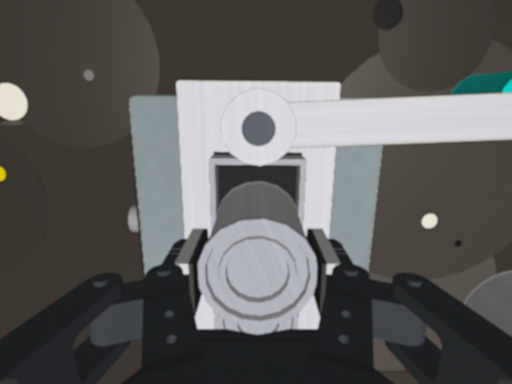

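The tin's lid is at (258,272), pocket 0 is directly beneath, and the bar is well clear at the upper right. Lowering and releasing.

Call:
{"api": "jog_arm", "payload": {"deltas": "0.02 0.015 -0.4 0 0 0 -1;0 0 -0.3 0 0 0 -1;0 0 -0.15 0 0 0 -1;0 0 -0.1 0 0 0 -1;0 0 0 0 0 0 -1"}}

```text
time_s: 35.8
eef_pos: [513.8, -69.3, 103.6]
tool_rot: [0.0, 0.781, 0.625, 0.0]
wrist_force: [-0.3, 0.3, -1.3]
opening: 0.546
finger_force: 52.1
```

Call:
{"api": "jog_arm", "payload": {"deltas": "0 0 -0.02 0 0 0 -1;0 0 0 0 0 0 1;0 0 0 0 0 0 1;0 0 0 0 0 0 1;0 0 0 0 0 0 1;0 0 0.4 0 0 0 1;0 0 0.8 0 0 0 1;0 0 0.8 0 0 0 1;0 0 0.8 0 0 0 1;0 0 0.3 0 0 0 1"}}

```text
time_s: 36.8
eef_pos: [514.4, -69.4, 260.7]
tool_rot: [0.002, 0.781, 0.625, 0.002]
wrist_force: [-0.2, 0.2, -1.4]
opening: 1.002
finger_force: 0.0
```

Call:
{"api": "jog_arm", "payload": {"deltas": "0.3 -0.5 0 0 0 0 1;0.3 -0.5 0 0 0 0 1;0.3 -0.5 0 0 0 0 1;0.3 -0.5 0 0 0 0 1;0 0 0 0 0 0 1;0 0 0 0 0 0 1"}}

```text
time_s: 37.4
eef_pos: [573.3, -169.6, 256.3]
tool_rot: [-0.0, 0.781, 0.625, -0.0]
wrist_force: [-0.9, 0.4, -0.4]
opening: 0.999
finger_force: 0.0
```

Run:
```python
from h import *
print(st()[:3])
C=env.calibration("wrist");im=env.snapshot("wrist");cv2.imwrite("pics/w11.png",im[:,:,::-1])
for p in [(473,-244.5),(486.4,-186),(500,-127.5),(513.7,-69)]: print(p,np.round(pix("wrist",[*p,126],C)))
```

```text
(37.4, array([ 573.259, -169.569,  256.332]), np.float64(-0.22167046379869193))
(473, -244.5) [171. 279.]
(486.4, -186) [166. 220.]
(500, -127.5) [161. 153.]
(513.7, -69) [156.  78.]
```

View pics/w11.png

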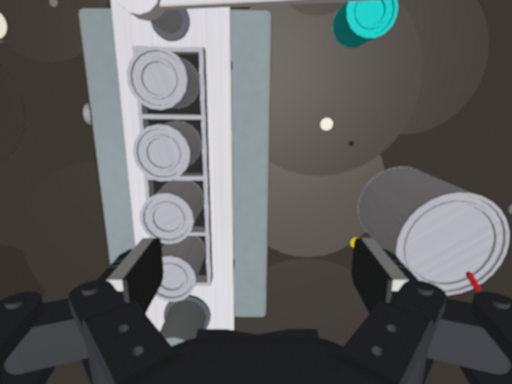

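All four tins are seated, with lids at (159,78), (167,151), (168,217) and (172,278), matching the positions predicted for z=126. Back to the bar handle.

Call:
{"api": "jog_arm", "payload": {"deltas": "0.136 0.218 -0.02 0 0 0.95 1;0.136 0.218 -0.02 0 0 0.95 1;0.136 0.218 -0.02 0 0 0.95 1;0.136 0.218 -0.02 0 0 0.95 1;0.136 0.218 -0.02 0 0 0.95 1;0.136 0.218 -0.02 0 0 0.95 1;0.136 0.218 -0.02 0 0 0.95 1;0.136 0.218 -0.02 0 0 0.95 1;0.136 0.218 -0.02 0 0 0.95 1;0.136 0.218 -0.02 0 0 0.95 1;0.136 0.218 -0.02 0 0 0.95 1;0.136 0.218 -0.02 0 0 0.95 1"}}

```text
time_s: 38.65
eef_pos: [654.7, -37.0, 245.3]
tool_rot: [0.0, 0.097, 0.995, 0.0]
wrist_force: [-0.0, 0.0, 0.1]
opening: 0.999
finger_force: 0.0
```

Call:
{"api": "jog_arm", "payload": {"deltas": "0 0 0 0 0 0 1;0 0 0 0 0 0 1"}}

```text
time_s: 38.85
eef_pos: [654.5, -38.0, 245.0]
tool_rot: [0.0, 0.101, 0.995, -0.0]
wrist_force: [0.2, -0.1, 0.3]
opening: 1.003
finger_force: 0.0
```

Run:
```python
from h import *
print(st()[:3])
env.snapshot("wrist");print([(np.round(d["at"]).tolist(),round(d["conf"],2)) for d in env.landmark_of("wrist","bar_handle")])
```

```text
(38.85, array([654.519, -38.042, 245.045]), np.float64(1.3679926525268857))
[([657.0, -33.0, 166.0], 0.62)]
```

Call:
{"api": "jog_arm", "payload": {"deltas": "0 0 -0.6 0 0 0 1;0 0 -0.6 0 0 0 1;0 0 -0.48 0 0 0 1;0 0 0 0 0 0 -1;0 0 0 0 0 0 -1;0 0 0 0 0 0 -1;0 0 0 0 0 0 -1;0 0 0 0 0 0 -1;0 0 0 0 0 0 -1;0 0 0 0 0 0 -1", "force": 30}}

```text
time_s: 39.95
eef_pos: [655.5, -38.5, 162.0]
tool_rot: [0.001, 0.1, 0.995, 0.0]
wrist_force: [-0.1, -0.4, 7.0]
opening: 0.191
finger_force: 29.1
```

Call:
{"api": "jog_arm", "payload": {"deltas": "-0.05 -0.205 0 0 0 -0.57 -1;-0.065 -0.2 0 0 0 -0.57 -1;-0.08 -0.195 0 0 0 -0.57 -1;-0.096 -0.188 0 0 0 -0.57 -1;-0.11 -0.18 0 0 0 -0.57 -1;-0.125 -0.17 0 0 0 -0.57 -1;-0.138 -0.16 0 0 0 -0.57 -1;-0.15 -0.148 0 0 0 -0.57 -1;-0.162 -0.136 0 0 0 -0.57 -1;-0.172 -0.122 0 0 0 -0.57 -1"}}

```text
time_s: 40.95
eef_pos: [598.6, -124.8, 162.0]
tool_rot: [0.002, 0.479, 0.878, 0.0]
wrist_force: [4.4, -4.6, 4.0]
opening: 0.19
finger_force: 29.2
```

Call:
{"api": "jog_arm", "payload": {"deltas": "-0.18 -0.108 0 0 0 -0.57 -1;-0.19 -0.093 0 0 0 -0.57 -1;-0.196 -0.078 0 0 0 -0.57 -1;-0.2 -0.06 0 0 0 -0.57 -1;-0.206 -0.046 0 0 0 -0.57 -1;-0.21 -0.03 0 0 0 -0.57 -1;-0.21 -0.01 0 0 0 -0.57 -1;-0.21 0.005 0 0 0 -0.57 -1;-0.21 0.02 0 0 0 -0.57 -1;-0.21 0.04 0 0 0 -0.57 -1;0 0 0 0 0 0 -1"}}

```text
time_s: 42.05
eef_pos: [495.9, -143.5, 162.0]
tool_rot: [0.002, 0.782, 0.623, -0.001]
wrist_force: [-2.7, -15.0, 4.1]
opening: 0.185
finger_force: 29.5
```

Call:
{"api": "jog_arm", "payload": {"deltas": "-0.04 0.01 0 0 0 0 -1;0 0 0 0 0 0 -1;0 0 0 0 0 0 -1"}}

```text
time_s: 42.35
eef_pos: [495.0, -143.1, 162.0]
tool_rot: [0.002, 0.781, 0.624, -0.001]
wrist_force: [-2.7, -14.9, 5.8]
opening: 0.187
finger_force: 30.1
```

Call:
{"api": "jog_arm", "payload": {"deltas": "0 0 0 0 0 0 1;0 0 0 0 0 0 1;0 0 0 0 0 0 1;0 0 0 0 0 0 1;0 0 0.6 0 0 0 1;0 0 0.6 0 0 0 1;0 0 0.36 0 0 0 1;0 0 0 0 0 0 1"}}

```text
time_s: 43.15
eef_pos: [495.5, -141.4, 241.2]
tool_rot: [0.002, 0.781, 0.625, 0.001]
wrist_force: [-0.3, 0.3, -1.0]
opening: 1.004
finger_force: 0.0
```

Call:
{"api": "jog_arm", "payload": {"deltas": "-0.071 -0.304 0 0 0 -0.847 1;-0.071 -0.304 0 0 0 -0.847 1;-0.071 -0.304 0 0 0 -0.847 1;-0.071 -0.304 0 0 0 -0.847 1;-0.071 -0.304 0 0 0 -0.847 1;-0.071 -0.304 0 0 0 -0.847 1;-0.071 -0.304 0 0 0 -0.847 1;-0.071 -0.304 0 0 0 -0.847 1;-0.071 -0.304 0 0 0 -0.847 1;-0.071 -0.304 0 0 0 -0.847 1;-0.071 -0.304 0 0 0 -0.847 1;-0.071 -0.304 0 0 0 -0.847 1"}}

```text
time_s: 44.35
eef_pos: [451.4, -324.0, 237.9]
tool_rot: [-0.0, 0.999, -0.037, -0.0]
wrist_force: [0.1, -0.4, 0.9]
opening: 1.002
finger_force: 0.0
```

Call:
{"api": "jog_arm", "payload": {"deltas": "0 0 0 0 0 0 1;0 0 0 0 0 0 1"}}

```text
time_s: 44.55
eef_pos: [451.7, -323.3, 238.1]
tool_rot: [-0.0, 0.999, -0.033, -0.0]
wrist_force: [0.2, -0.5, 0.4]
opening: 1.005
finger_force: 0.0
```

Run:
```python
from h import *
print(st()[:3])
im=env.snapshot("wrist");cv2.imwrite("pics/w12.png",im[:,:,::-1])
```

```text
(44.55, array([ 451.65 , -323.297,  238.088]), np.float64(-1.637684321907136))
```

View pics/w12.png

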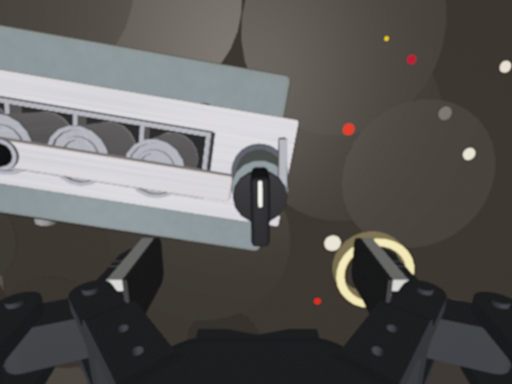

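The bar is home over the tins and the knob wing at (260,175–245) is still open. Now turn it back to lock.

Call:
{"api": "jog_arm", "payload": {"deltas": "0.01 -0.045 -0.5 0 0 0 1;0 0 -0.5 0 0 0 1;0 0 -0.38 0 0 0 1;0 0 0 0 0 0 -1;0 0 0 0 0 0 -1;0 0 0 0 0 0 -1;0 0 0 0 0 0 -1;0 0 0 0 0 0 -1;0 0 0 0 0 0 -1;0 0 0 0 0 0 -1", "force": 80}}

```text
time_s: 45.6
eef_pos: [452.7, -325.4, 170.7]
tool_rot: [-0.0, 0.999, -0.034, 0.001]
wrist_force: [-1.1, 7.0, 9.0]
opening: 0.124
finger_force: 78.4
```

Call:
{"api": "jog_arm", "payload": {"deltas": "0 0 0 0 0 0.85 -1;0 0 0 0 0 0.85 -1;0 0 0 0 0 0.85 -1;0 0 0 0 0 0.85 -1;0 0 0 0 0 0.85 -1;0 0 0 0 0 0.85 -1;0 0 0 0 0 0.85 -1;0 0 0 0 0 0.85 -1;0 0 0 0 0 0.85 -1;0 0 0 0 0 0.85 -1;0 0 0 0 0 0.85 -1;0 0 0 0 0 0.85 -1"}}

```text
time_s: 46.8
eef_pos: [452.5, -324.9, 170.7]
tool_rot: [-0.0, 0.777, 0.629, 0.001]
wrist_force: [-2.7, 10.7, 13.9]
opening: 0.123
finger_force: 80.2
```

Call:
{"api": "jog_arm", "payload": {"deltas": "0 0 0 0 0 0 -1;0 0 0 0 0 0 -1;0 0 0 0 0 0 1;0 0 0 0 0 0 1;0 0 0 0 0 0 1;0 0 0 0 0 0 1;0 0 0.6 0 0 0 1;0 0 0.6 0 0 0 1;0 0 0.6 0 0 0 1;0 0 0 0 0 0 1"}}

```text
time_s: 47.8
eef_pos: [453.5, -326.8, 263.6]
tool_rot: [0.003, 0.779, 0.627, 0.001]
wrist_force: [-0.2, -0.8, 1.5]
opening: 1.0
finger_force: 0.0
```

Run:
```python
from h import *
print(st()[:3])
im=env.snapshot("wrist");cv2.imwrite("pics/w13.png",im[:,:,::-1])
```

```text
(47.8, array([ 453.468, -326.753,  263.586]), np.float64(-0.21574693888126945))
```

View pics/w13.png

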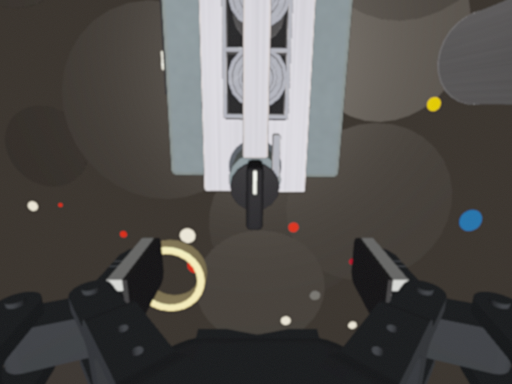

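The knob wing at (255,162–228) is in line with the bar, which lies centred over the row. The gripper is clear, so I'm handing in.

```bash
python3 -c "
from plant import env
print(env.finish_job())"
```

```text
the job is handed in; nothing more can be done
None
```

All four tins are seated in the pockets, the bar is home, the catch is locked and the gripper is clear. I handed the job in at about 48 s; the hand-in gave no verdict, so this rests on the last wrist pictures.

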